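# Turn a panel meter face-down in the flip fixture

## Robot

A 6-joint arm with a two-finger parallel gripper is mounted at the origin on the work surface. World frame = base frame: x ahead of the robot, y to its left, z up, the work surface at z = 0. Lengths are in m, angles in rad, forces in N, time in s.
With the tool pointing down it reaches from about 0.275 to 1 m from the base axis. Payload 8.4 kg.
Tool frame: the origin (TCP) lies midway between the tips of the shut fingers; the grasp point (between the pads) lies 19 mm behind it (arm.hold_point_z is the z of the grasp point in the tool frame, in m); z points along the fingers, y is the direction in which the jaws open and shut (so a half turn about z gives the same grasp; the last joint's range is limited). The gripper opens to 85 mm and grips with 20 to 120 N. Pads are 22 mm wide; open, the fingers measure 114 mm over their backs; the gripper's body (76 mm by 85 mm) begins 54 mm behind the grasp point. The pads swing forward as they close: fully open they stand 13 mm farther back than shut.
Start: joints at [-1.27, 0.353, 1.633, -0, 1.155, -0.002], TCP at [0.186, -0.597, 0.231] pointing down, gripper open.
Joint ranges: [-2.63, 2.63], [-0.92, 2.1], [0.06, 2.66], [-1.3, 4.44], [0, 2.69], [-3.02, 3.02]. Speed limits (rad/s): [2.22, 2.22, 2.79, 3.14, 3.14, 3.14].

## Interface

Orientations are given as a rotation vector (axis times angle).
In Python, from cell import arm, camera, camera_params, look_for, mark_of gives the robot as it stands.
- The arm moves only by the tool servo_tool, never from a script. Its argument "steps" is text: rows parted by semicolons, each of 7 numbers parted by spaces: the turn, a rotation vector about the tool's x, y, z in degrees, then the shift along the tool's x, y, z in m, then the gripper command: -1 is shut, 1 is fully open, values between are in proportion. A call has 1 to 20 rows; each row shifts and turns the commanded pose from where the row before left it, along the tool's axes as they then stand; what a row does not reach is not made up. A row lasts 1/8 s, in which the tool goes at most 62.5 mm and 10.7 degrees, less where a joint would pass 70% of its speed; a pose out of reach is approached as far as the arm can. A call is refused whole if a number of a shift passes 0.0625 or a number of a turn 10.7, either way. A call with a gripper value outside its range is refused whole. The fingers move at their own pace and stop on an object; "squeeze" is the grip in N (left out, the last holds). Time passes only in rows, so rows that do not move let the fingers close. It gives the time, the measured TCP pose, the force and the opening at its end, in the units of the state.
- arm.get_obs(): the state, without advancing time (a new reading comes with each control period).
- camera(name): name is "scene" or "top"; returns the picture (420x560x3 uint8, red, green, blue); there is no depth.
- camera_params(name): a dict with "fx", "fy", "cx", "cy" (pixels), "pose" (4x4, takes a point from camera to world coordinates). Camera axes: x right, y up, looking along -z (the intrinsics and any distortion apply to the point x, -y, -z); pixel columns grow to the right and rows downward; lengths in m; the calibration is good to about 2 mm. A picture is of the moment at which its call begins. camera_params takes no time and is no camera call.
- arm.hand_in(): hands the job in, once; it reports no verdict.
Trained networks look in the newest picture that a camera, given by its name, has taken for a name from the list of things; names that differ only in an ending like _2 or _b are one class to them, and where a whole thing is asked for, a point or a joint stands for the part that bears it (a point fixed in the world has none). Each returns a list of dicts, best first, with "p" (0 to 1); they miss things now and then, are a little off and sometimes report something else, mostly with a low value. They report only what shows in the picture. A call takes as long as a camera call. They do not tell look-alikes from the thing itself.
- look_for(camera, query): "location" ([x, y, z] in m, in world coordinates, good to about 4 mm: the middle of the surface that is visible of it).
- mark_of(camera, query): "location" ([x, y, z] in m, in world coordinates, good to about 4 mm: a listed point, or the origin of a listed thing).
The state is a dict: "clock": time; "q": joint angles; "joint_velocities": joint speeds; "joint_torque": joint torques, N m; "position": TCP position; "orientation": TCP orientation; "contact_force": force on the tool from outside, world axes, zero at the start; "wrist_torque": the same for the moment, N m; "gripper_width": finger opening in m.
Only numpy, scipy, OpenCV 4.12 (cv2) and the standard library are available. Lean on these libraries where they do the work, as an engineer would, in place of code of your own. Each camera call takes 0.05 s, during which the arm holds its last target. There are 200 camera calls.

## Task

The blue-screen panel meter has to lie face-down so that its rear terminals can be wired. Seat the meter with the blue screen face-up in the pocket of the blue hinged flipper plate and let go of it, then swing the flipper by its red peg all the way over, so that the meter is carried over and drops face-down into the white nest; leave the flipper lying over the nest.

Things in the scene. Friction and masses are not known exactly. Their poses are not given: they have to be found in the camera images.
- meter: Loose black square meter, 56 x 56 x 28 mm high, 0.14 kg, face nearly all light-blue screen; lies face-up on the bench among two modules of the same size (round white dial; plain dark cover) that are not wanted. Origin: centre of its back (underside at the start); z points out of the screen, x, y along its sides. Any of the four ways round fits the pockets.
- fixture: Fixed base 110 x 216 mm (x, y). Origin: centre of its underside, on the bench; z up. Hinge along x at y 0, z 47. Pockets 68 x 68 mm inside, floors at z 32: blue flipper's (start) centred at y +55, white nest's at y -55, x 0. Walls 4 mm thick, tops splayed as lead-in, up to z 54; flipper's only at corners, mid 36 mm of each side free for fingers. Hinge posts at x +-45 to 57, up to z 56.
- flipper (a joint): Flipper's hinge angle, rad, right-handed about the fixture's +x: 0 at the start (blue plate lying on the +y side), 1.57 upright, 3.14 fully over, upside down on the nest with 30 mm between the two floors. 0.3 kg, damped 0.12 N m s/rad, no spring: falls slowly to the side it leans to. A meter in it stays in until past upright, then tips out into the nest.
- peg (a point): Middle of the flipper's red peg: bar 12 mm thick along the fixture's x axis, free from x 49 to 115 mm, rigid with the flipper, so it turns in the fingers as it swings. This point: fixture x 85, y 98 cos(angle), z 47 + 98 sin(angle) mm; nothing is under it but the bench. Grip it from above, closing across it. Axes are the flipper's (the fixture's at angle 0).
Things that resemble listed ones, but are neither listed nor needed, are in the scene too. What is shaped like the meter but purple or yellow is not meant.

How it is judged:
On the way, in this order (a step that is already met when the one before it is completed fails the run):
1. the blue-screen meter sits face-up in the pocket of the flipper, flipper down on its start side, fingers off the meter (x of meter in the frame of fixture between -0.015 and 0.015 m and y of meter in the frame of fixture between 0.04 and 0.07 m and z of meter in the frame of fixture below 0.042 m and angle between meter's own z axis and vertical below 0.25 rad and value of joint flipper below 0.15 rad and contact force between the fingers and meter below 0.1 N), for 0.2 s.
2. the flipper, raised towards upright, carries the meter in its pocket (value of joint flipper between 0.7 and 1.65 rad and y of meter in the frame of peg between -0.058 and -0.028 m and z of meter in the frame of peg below -0.003 m and contact force between the fingers and meter below 0.1 N), for 0.1 s.
At the end, for the whole second after the job is handed in: The blue-screen meter lies at rest face-down (within 10 degrees) in the white nest, centred within 12 mm and down on the nest's floor within 5 mm, and the flipper lies fully over it (within 10 degrees of its end) (value of joint flipper above 2.95 rad and angle between meter's own z axis and vertical above 2.97 rad and x of meter in the frame of fixture between -0.012 and 0.012 m and y of meter in the frame of fixture between -0.067 and -0.043 m and z of meter in the frame of fixture below 0.065 m and linear speed of meter below 0.02 m/s); the robot touches nothing.
It also fails if it takes over 58 s, if anything falls off the work surface, if the arm or the gripper's body presses on something with over 40 N, if the wrist force passes 120 N, or if a joint passes its speed limit or range.

## Working session

There is one attempt and no reset: what is moved stays moved. The work goes in short steps, Python scripts to look and compute and a tool call to move; the robot and the scene stay as the last step left them, time stands still between calls to the robot, and variables do not carry over. Pictures are saved under pics/ and viewed, about 8 in all and at most 12, crops included, and the job is handed in when it is done.

Besides the shell and the picture viewer there is one more tool, called after "Request:" as a command line: name --argument value ..., lists and objects as JSON in quotes. servo_tool: Moves the arm, as the interface text tells. Its arguments: {"type":"object","properties":{"steps":{"type":"string"},"squeeze":{"type":"number"}},"required":["steps"]}

```bash
mkdir -p pics; cat > h.py <<'E'
import numpy as np, cv2
from cell import arm, camera, camera_params, look_for, mark_of
from scipy.spatial.transform import Rotation as R
def save(n,img): cv2.imwrite(f'pics/{n}.png',cv2.cvtColor(img,cv2.COLOR_RGB2BGR))
def ray(cam,u,v,z):
    p=camera_params(cam);T=np.array(p['pose'])
    d=T[:3,:3]@np.array([(u-p['cx'])/p['fx'],-(v-p['cy'])/p['fy'],-1.]);o=T[:3,3]
    return o+d*(z-o[2])/d[2]
def proj(cam,P):
    p=camera_params(cam);T=np.array(p['pose'])
    c=T[:3,:3].T@(np.array(P)-T[:3,3])
    return p['cx']+p['fx']*c[0]/-c[2], p['cy']-p['fy']*c[1]/-c[2]
E
python3 - <<'E'
from h import *
np.set_printoptions(precision=4,suppress=True)
for c in ['top','scene']:
    save(c+'1',camera(c))
    for q in ['meter','fixture','peg']:
        for f in (look_for,mark_of):
            print(c,q,f.__name__,[(np.round(d['location'],4).tolist(),round(d['p'],2),np.round(proj(c,d['location'])).tolist()) for d in f(c,q)])
    p=camera_params(c);print({k:(v if k!='pose' else np.round(v,3).tolist()) for k,v in p.items()})
print(arm.get_obs(),arm.hold_point_z)
E
```

```text
top meter call [([0.3178, -0.1241, 0.0271], 0.83, [314.0, 281.0]), ([0.3782, -0.3843, 0.0278], 0.83, [427.0, 257.0]), ([0.3089, -0.2671, 0.0255], 0.72, [376.0, 287.0]), ([0.4784, 0.0718, 0.0287], 0.66, [231.0, 211.0]), ([0.4146, -0.2109, 0.0263], 0.55, [351.0, 240.0])]
top meter call [([0.31, -0.2672, 0.0023], 0.87, [374.0, 286.0]), ([0.4181, -0.2108, -0.0026], 0.86, [350.0, 240.0]), ([0.377, -0.3889, -0.0048], 0.68, [425.0, 258.0]), ([0.3185, -0.1283, 0.0], 0.64, [315.0, 281.0])]
top fixture call [([0.4796, 0.0719, 0.029], 0.91, [231.0, 210.0])]
top fixture call [([0.4813, 0.067, -0.0026], 0.73, [235.0, 211.0])]
top peg call [([0.4813, 0.1261, 0.03], 0.84, [209.0, 209.0])]
top peg call [([0.5528, 0.1718, 0.0424], 0.84, [190.0, 178.0])]
{'fx': 463.48831031667146, 'fy': 463.48831031667146, 'cx': 281.78664873519403, 'cy': 215.0542298284058, 'pose': [[0.022, 0.991, -0.131, 0.328], [-0.999, 0.018, -0.03, -0.081], [-0.028, 0.131, 0.991, 1.109], [0.0, 0.0, 0.0, 1.0]]}
scene meter call [([0.4307, -0.219, 0.0226], 0.88, [214.0, 236.0]), ([0.3273, -0.1312, 0.0287], 0.73, [223.0, 195.0]), ([0.
[... 619 characters left out ...]
 'fy': 514.9173444706862, 'cx': 283.65070082287644, 'cy': 204.28442985134885, 'pose': [[0.609, -0.479, 0.631, 1.171], [0.793, 0.376, -0.48, -0.596], [-0.007, 0.793, 0.609, 0.732], [0.0, 0.0, 0.0, 1.0]]}
{'clock': 0.7, 'q': array([-1.2704,  0.353 ,  1.6334,  0.    ,  1.1552, -0.0024]), 'joint_velocities': array([ 0.0008, -0.0005,  0.0014,  0.0009,  0.0024,  0.0001]), 'joint_torque': array([  0.0005, -60.5009, -34.2388,   0.0001,   0.0015,   0.    ]), 'position': array([ 0.1864, -0.5966,  0.2313]), 'orientation': array([3.1057, 0.4738, 0.    ]), 'contact_force': array([ 0.3473, -0.7346,  0.4784]), 'wrist_torque': array([ 0.0101, -0.0277,  0.0298]), 'gripper_width': 0.08544724661737489} -0.0187
```

View pics/top1.png

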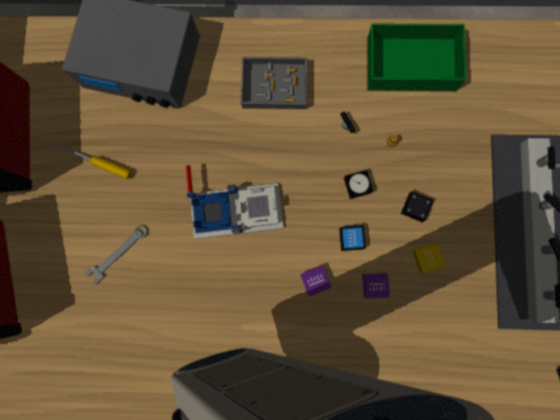

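View pics/scene1.png

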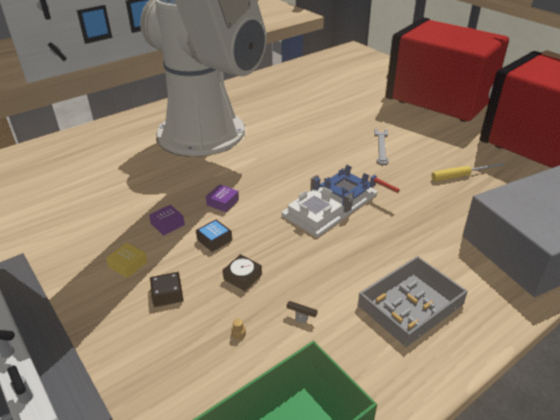

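The top view shows the wanted blue meter at about (352,237), with the fixture at (237,210): blue flipper on the left, red peg pointing up at (189,180), white nest on the right. Next I'll get precise poses from colour segmentation.

```bash
python3 - <<'E'
from h import *
np.set_printoptions(precision=4,suppress=True)
def seg(cam,box,mask,z,name):
    u0,v0,u1,v1=box
    m=np.zeros(mask.shape,np.uint8); m[v0:v1,u0:u1]=mask[v0:v1,u0:u1]
    n,l,s,c=cv2.connectedComponentsWithStats(m); 
    if n<2: print(name,'none');return
    k=1+np.argmax(s[1:,4]); ys,xs=np.where(l==k)
    P=np.array([ray(cam,x,y,z)[:2] for x,y in zip(xs,ys)])
    r=cv2.minAreaRect((P*1000).astype(np.float32))
    print(cam,name,len(xs),'centroid',P.mean(0),'rect mm',np.round(r[0],1),np.round(r[1],1),round(r[2],1)); return P
for cam,mb,pb,fb in [('top',(330,215,375,260),(175,155,200,200),(180,175,295,245)),('scene',(190,215,240,255),(370,170,405,195),(275,160,385,235))]:
    img=camera(cam) if False else cv2.cvtColor(cv2.imread(f'pics/{cam}1.png'),cv2.COLOR_BGR2RGB)
    hsv=cv2.cvtColor(img,cv2.COLOR_RGB2HSV)
    H,S,V=[hsv[...,i].astype(int) for i in range(3)]
    blue=((abs(H-104)<14)&(S>120)&(V>110)).astype(np.uint8)
    blue=cv2.morphologyEx(blue,cv2.MORPH_CLOSE,np.ones((5,5)))
    seg(cam,mb,blue,.028,'screen')
    dark=((V<75)&True).astype(np.uint8)|blue
    seg(cam,mb,dark,.024,'meterbody')
    red=(((H<8)|(H>172))&(S>150)&(V>70)).astype(np.uint8)
    P=seg(cam,pb,red,.047,'peg')
    d=np.linalg.svd(P-P.mean(0))[2][0]; t=(P-P.mean(0))@d
    print('peg ends',P.mean(0)+d*t.min(),P.mean(0)+d*t.max(),'dir deg',np.degrees(np.arctan2(d[1],d[0])))
    white=((S<60)&(V>120)).astype(np.uint8); seg(cam,fb,white,.03,'white')
a=cv2.cvtColor(cv2.imread('pics/top1.png')[160:280,170:390],cv2.COLOR_BGR2RGB)
save('crop',cv2.resize(a,None,fx=3.6,fy=3.6,interpolation=cv2.INTER_CUBIC))
E
```

```text
top screen 357 centroid [ 0.4208 -0.2132] rect mm [ 421.  -213.1] [44.3 43.4] 6.3
top meterbody 649 centroid [ 0.4224 -0.2166] rect mm [ 422.4 -216.9] [58.3 66.1] 5.9
top peg 99 centroid [0.5506 0.1732] rect mm [550.7 173.1] [61.2  8.7] 8.4
peg ends [0.5809 0.1776] [0.5204 0.1688] dir deg -171.7133571418911
top white 1092 centroid [0.484  0.0071] rect mm [486.3   9.7] [108.7 104.2] 8.3
scene screen 89 centroid [ 0.4204 -0.2279] rect mm [ 420.6 -228.3] [42.2 15.1] 2.9
scene meterbody 430 centroid [ 0.4388 -0.2264] rect mm [ 430.1 -218.6] [74.6 65.9] 4.9
scene peg 52 centroid [0.5458 0.1739] rect mm [545.5 174.1] [62.8  8.2] 6.9
peg ends [0.5143 0.17  ] [0.5766 0.1778] dir deg 7.084414525804098Traceback (most recent call last):
  File "<stdin>", line 25, in <module>
  File "<stdin>", line 9, in seg
  File "h.py", line 6, in ray
    p=camera_params(cam);T=np.array(p['pose'])
ValueError: time passes only in moves, steps and waits
```

```bash
python3 - <<'E'
from h import *
p=camera_params('top');T=np.array(p['pose'])
def pr(P):
    c=(np.array(P)-T[:3,3])@T[:3,:3]; return np.array([p['cx']+p['fx']*c[0]/-c[2],p['cy']-p['fy']*c[1]/-c[2]])
im=cv2.imread('pics/top1.png'); s=4; u0,v0=180,155
a=cv2.resize(im[v0:v0+110,u0:u0+200],None,fx=s,fy=s,interpolation=cv2.INTER_CUBIC); a=np.clip(a*1.4,0,255).astype(np.uint8)
def draw(o,yaw,pts,col):
    w=R.from_euler('z',yaw,degrees=True).apply(pts)+[*o,0]
    q=[((pr(x)-[u0,v0]+.5)*s).astype(int) for x in w]
    cv2.polylines(a,[np.array(q)],True,col,1)
def rect(cx,cy,hx,hy,z): return np.array([[cx-hx,cy-hy,z],[cx+hx,cy-hy,z],[cx+hx,cy+hy,z],[cx-hx,cy+hy,z]])/1000
f=((.480,.064),8)
for r,c in [(rect(0,0,55,108,0),(0,255,0)),(rect(0,-55,34,34,32),(0,0,255)),(rect(0,55,34,34,32),(0,255,255)),(rect(82,98,33,6,47),(0,255,0))]: draw(*f,r,c)
for r in [rect(0,0,28,28,28),rect(0,0,28,28,0)]: draw((.4205,-.2125),6,r,(0,255,0))
cv2.imwrite('pics/crop.png',a)
E
```

```text
(no output)
```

View pics/crop.png

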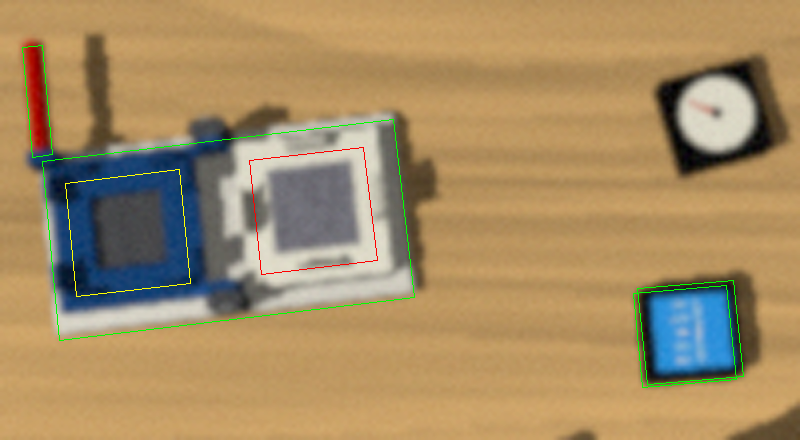

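The overlay fits well: the fixture is at about (0.482, 0.0645) with 8° yaw, and the meter at (0.4205, -0.2125) with about 6° yaw. Moving above the meter.

Request:
servo_tool --steps "0 0 5.65 0 0 0 1; 0 0 5.65 0 0 0 1; 0 0 0 0.0273 -0.03575 0.011 1; 0 0 0 0.0273 -0.03575 0.011 1; 0 0 0 0.0273 -0.03575 0.011 1; 0 0 0 0.0273 -0.03575 0.011 1; 0 0 0 0.0273 -0.03575 0.011 1; 0 0 0 0.0273 -0.03575 0.011 1; 0 0 0 0.0273 -0.03575 0.011 1; 0 0 0 0.0273 -0.03575 0.011 1; 0 0 0 0.0273 -0.03575 0.011 1; 0 0 0 0.0273 -0.03575 0.011 1; 0 0 0 0 0 0 1; 0 0 0 0 0 0 1" --squeeze 40

```text
clock: 2.45
position: [0.4203, -0.2124, 0.1214]
orientation: [3.137, 0.167, 0.0]
contact_force: [-0.6, -0.6, -0.4]
gripper_width: 0.0853
```

Request:
servo_tool --steps "0 0 0 0 0 0.03 1; 0 0 0 0 0 0.03 1; 0 0 0 0 0 0.03 1; 0 0 0 0 0 0.015 1; 0 0 0 0 0 0.013 1; 0 0 0 0 0 0 1; 0 0 0 0 0 0 0; 0 0 0 0 0 0 -1; 0 0 0 0 0 0 -1; 0 0 0 0 0 0 -1; 0 0 0 0 0 0 -1; 0 0 0 0 0 0 -1"

```text
clock: 3.95
position: [0.4207, -0.2125, 0.0041]
orientation: [3.136, 0.166, 0.002]
contact_force: [-1.6, 0.1, 6.2]
gripper_width: 0.0551
```

Request:
servo_tool --steps "0 0 0 0 0 -0.02 -1; 0 0 0 0 0 -0.04 -1; 0 0 0 0 0 -0.04 -1; 0 0 0 0 0 -0.04 -1; 0 0 -2 0 0 0 -1; 0 0 0 0.0124 -0.0401 0 -1; 0 0 0 0.0124 -0.0401 0 -1; 0 0 0 0.0124 -0.0401 0 -1; 0 0 0 0.0124 -0.0401 0 -1; 0 0 0 0.0124 -0.0401 0 -1; 0 0 0 0.0124 -0.0401 0 -1; 0 0 0 0.0124 -0.0401 0 -1; 0 0 0 0.0124 -0.0401 0 -1; 0 0 0 0 0 0 -1; 0 0 0 0 0 0 -1; 0 0 0 0 0 0 -1"

```text
clock: 5.95
position: [0.4729, 0.1183, 0.1428]
orientation: [3.134, 0.219, -0.002]
contact_force: [0.1, -0.7, -0.6]
gripper_width: 0.0552
```

```bash
python3 - <<'E'
from h import *
a=camera('top'); b=camera('scene')
A=cv2.resize(a[150:260,150:330],None,fx=2.8,fy=2.8,interpolation=cv2.INTER_CUBIC)
B=cv2.resize(b[90:260,250:430],None,fx=1.65,fy=1.65,interpolation=cv2.INTER_CUBIC)
h=max(A.shape[0],B.shape[0]); c=np.zeros((h,A.shape[1]+B.shape[1],3),np.uint8)
c[:A.shape[0],:A.shape[1]]=A; c[:B.shape[0],A.shape[1]:]=B
save('held',np.clip(c*1.4,0,255).astype(np.uint8))
E
```

```text
(no output)
```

View pics/held.png

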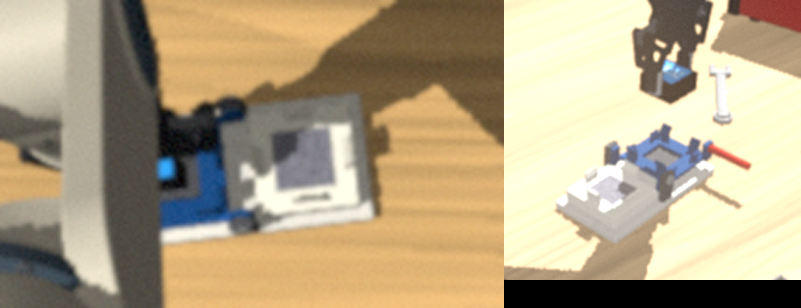

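The meter is held level and face-up above the flipper pocket. Lowering it now.

Request:
servo_tool --steps "0 0 0 0.001 -0.0005 0.03 -1; 0 0 0 0 0 0.03 -1; 0 0 0 0 0 0.015 -1; 0 0 0 0 0 0.01 -1; 0 0 0 0 0 0.01 -1; 0 0 0 0 0 0.006 -1; 0 0 0 0 0 0.003 -1; 0 0 0 0 0 0 -1; 0 0 0 0 0 0 -1"

```text
clock: 7.18
position: [0.4747, 0.12, 0.0396]
orientation: [-3.134, -0.221, -0.001]
contact_force: [-0.2, 0.1, -1.2]
gripper_width: 0.0554
```

Request:
servo_tool --steps "0 0 0 0 0 0.003 -1; 0 0 0 0 0 0 -1; 0 0 0 0 0 0 0.6; 0 0 0 0 0 0 0.8; 0 0 0 0 0 0 0.8; 0 0 0 0 0 0 0.8; 0 0 0 0 0 -0.01 0.8; 0 0 0 0 0 -0.03 0.8; 0 0 0 0 0 -0.05 0.8; 0 0 0 0 0 -0.03 0.8; 0 0 0 0 0 0 0.8"

```text
clock: 8.55
position: [0.4761, 0.1203, 0.1592]
orientation: [-3.133, -0.22, -0.008]
contact_force: [0.9, 0.3, -0.4]
gripper_width: 0.0766
```

Request:
servo_tool --steps "0 0 0 0.0208 -0.0105 0 0.3; 0 0 0 0.0208 -0.0105 0 0.0; 0 0 0 0.0208 -0.0105 0 0.0; 0 0 0 0.0208 -0.0105 0 0.0; 0 0 0 0 0 0 0; 0 0 0 0 0 0 0" --squeeze 30

```text
clock: 9.3
position: [0.5497, 0.1726, 0.1554]
orientation: [3.133, 0.221, -0.003]
contact_force: [-0.5, -0.3, 0.2]
gripper_width: 0.0424
```

```bash
python3 - <<'E'
from h import *
b=camera('scene')
for q in ['meter','peg']: print(q,[(np.round(d['location'],4).tolist(),round(d['p'],2)) for d in mark_of('scene',q)])
save('seat',np.clip(cv2.resize(b[90:250,240:440],None,fx=3.5,fy=3.5,interpolation=cv2.INTER_CUBIC)*1.4,0,255).astype(np.uint8))
E
```

```text
meter [([0.3766, -0.3926, -0.0004], 0.88), ([0.3132, -0.2653, -0.0025], 0.84), ([0.3141, -0.1225, 0.0004], 0.8), ([0.4724, 0.1217, 0.0305], 0.74)]
peg [([0.5519, 0.174, 0.0465], 0.61)]
```

View pics/seat.png

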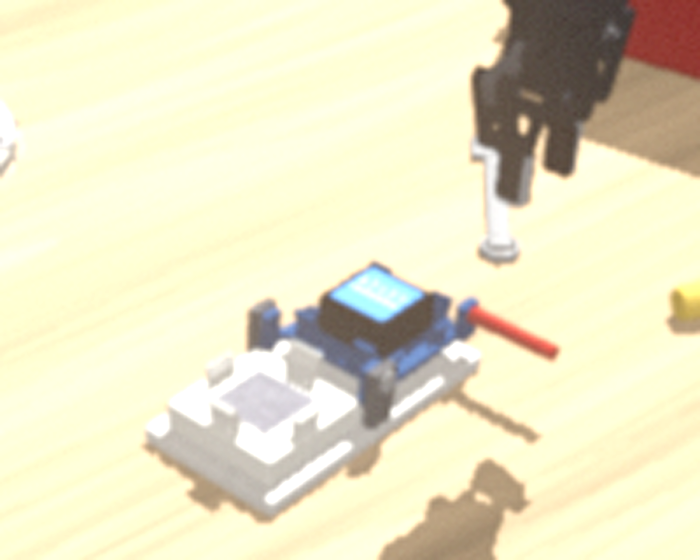

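The meter sits level and face-up in the blue pocket. Gripping the peg next.

Request:
servo_tool --steps "0 0 0 0.002 -0.001 0.03 0; 0 0 0 0 0 0.03 0; 0 0 0 0 0 0.03 0; 0 0 0 0 0 0.02 0; 0 0 0 0 0 0.017 0; 0 0 0 0 0 0 0; 0 0 0 0 0 0 -1; 0 0 0 0 0 0 -1; 0 0 0 0 0 0 -1; 0 0 0 0 0 0 -1; 0 0 0 0 0 0 -1" --squeeze 25

```text
clock: 10.82
position: [0.5536, 0.1731, 0.0303]
orientation: [3.132, 0.221, 0.002]
contact_force: [1.9, -9.0, 2.3]
gripper_width: 0.0109
```

Request:
servo_tool --steps "0 0 0 0 0.0008 -0.0128 -1; 0 0 0 0 0.0025 -0.0126 -1; 0 0 0 0 0.0041 -0.0121 -1; 0 0 0 0 0.0057 -0.0115 -1; 0 0 0 0 0.0071 -0.0107 -1; 0 0 0 0 0.0085 -0.0096 -1; 0 0 0 0 0.0096 -0.0085 -1; 0 0 0 0 0.0107 -0.0071 -1; 0 0 0 0 0.0115 -0.0057 -1; 0 0 0 0 0 0 -1; 0 0 0 0 0 0 -1; 0 0 0 0 0 0 -1"

```text
clock: 12.32
position: [0.5618, 0.1163, 0.1227]
orientation: [-3.131, -0.219, -0.004]
contact_force: [-5.1, 9.6, 15.7]
gripper_width: 0.0108
```

```bash
python3 - <<'E'
from h import *
b=camera('scene')
for q in ['meter','peg']: print(q,[(np.round(d['location'],4).tolist(),round(d['p'],2)) for d in mark_of('scene',q)])
save('up',np.clip(cv2.resize(b[90:250,240:440],None,fx=3.5,fy=3.5,interpolation=cv2.INTER_CUBIC)*1.4,0,255).astype(np.uint8))
E
```

```text
meter [([0.3162, -0.2669, -0.0018], 0.96), ([0.3821, -0.393, 0.001], 0.9), ([0.3159, -0.1239, 0.0033], 0.89), ([0.4774, 0.1013, 0.0812], 0.6)]
peg [([0.5555, 0.1188, 0.1376], 0.66)]
```

View pics/up.png

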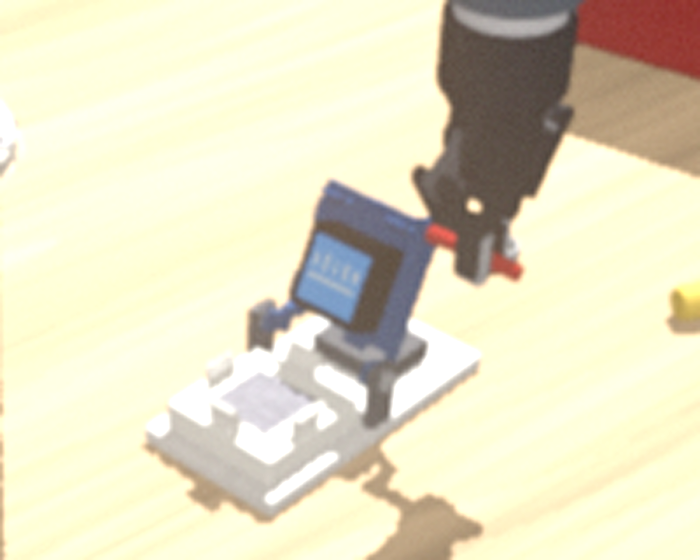

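Step 2 is met: the flipper is at about 67° and the meter is in its pocket. Carrying on over.

Request:
servo_tool --steps "0 0 0 0 0.0121 -0.0026 -1; 0 0 0 0 0.0126 -0.0015 -1; 0 0 0 0 0.0128 -0.0008 -1; 0 0 0 0 0.0128 0.0008 -1; 0 0 0 0 0.0126 0.0025 -1; 0 0 0 0 0.0121 0.0041 -1; 0 0 0 0 0.0115 0.0057 -1; 0 0 0 0 0.0107 0.0071 -1; 0 0 0 0 0.0096 0.0085 -1; 0 0 0 0 0.0085 0.0096 -1; 0 0 0 0 0.0071 0.0107 -1; 0 0 0 0 0.0057 0.0115 -1; 0 0 0 0 0.0041 0.0121 -1; 0 0 0 0 0.0025 0.0126 -1; 0 0 0 0 0 0 -1; 0 0 0 0 0 0 -1"

```text
clock: 14.48
position: [0.5813, -0.0197, 0.0391]
orientation: [3.133, 0.221, 0.003]
contact_force: [8.3, -3.3, -0.2]
gripper_width: 0.0112
```

```bash
python3 - <<'E'
from h import *
b=camera('scene')
for q in ['meter','peg']: print(q,[(np.round(d['location'],4).tolist(),round(d['p'],2)) for d in mark_of('scene',q)])
save('over',np.clip(cv2.resize(b[90:250,240:440],None,fx=3.5,fy=3.5,interpolation=cv2.INTER_CUBIC)*1.4,0,255).astype(np.uint8))
E
```

```text
meter [([0.3124, -0.2658, -0.0025], 0.86), ([0.3157, -0.1256, -0.0027], 0.73), ([0.484, 0.0164, 0.0558], 0.6), ([0.3793, -0.393, -0.0002], 0.57)]
peg [([0.5754, -0.0205, 0.0626], 0.85)]
```

View pics/over.png

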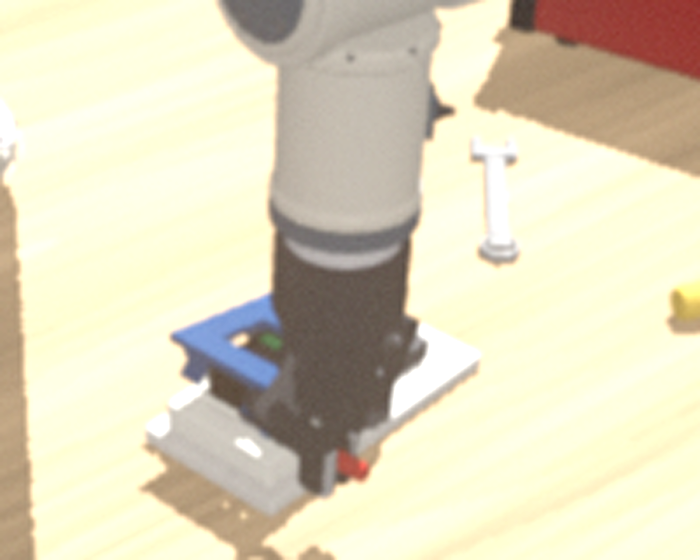

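Request:
servo_tool --steps "0 0 0 0 0.0006 0.006 -1; 0 0 0 0 0 0.005 -1; 0 0 0 0 0 0 -1; 0 0 0 0 0 0 -1"

```text
clock: 15.12
position: [0.5815, -0.0208, 0.0282]
orientation: [3.132, 0.221, 0.004]
contact_force: [8.0, -6.8, -0.6]
gripper_width: 0.0109
```

Request:
servo_tool --steps "0 0 0 0 0 0.002 -1; 0 0 0 0 0 0 -0.3; 0 0 0 0 0 0 0; 0 0 0 0 0 0 0; 0 0 0 0 0 0 0; 0 0 0 0 0 -0.02 0; 0 0 0 0 0 -0.04 0; 0 0 0 0 0 -0.06 0; 0 0 0 0 0 -0.05 0; 0 0 0 0 -0.05 0 0; 0 0 0 0 -0.06 0 0; 0 0 0 0 -0.06 0 0; 0 0 0 0 -0.06 0 0; 0 0 0 0 -0.06 0 0; 0 0 0 0 0 0 0; 0 0 0 0 0 0 0"

```text
clock: 17.12
position: [0.5392, 0.2675, 0.1964]
orientation: [3.133, 0.222, -0.001]
contact_force: [0.7, -0.1, 0.7]
gripper_width: 0.0429
```

```bash
python3 - <<'E'
from h import *
b=camera('scene'); t=camera('top')
for c in ['scene','top']:
  for q in ['meter','peg','fixture']: print(c,q,[(np.round(d['location'],4).tolist(),round(d['p'],2)) for d in mark_of(c,q)])
B=cv2.resize(b[130:240,260:400],None,fx=3,fy=3,interpolation=cv2.INTER_CUBIC)
A=cv2.resize(t[155:265,180:300],None,fx=3,fy=3,interpolation=cv2.INTER_CUBIC)
save('end',np.clip(np.hstack([B,A])*1.4,0,255).astype(np.uint8))
E
```

```text
scene meter [([0.3153, -0.1248, 0.0004], 0.88), ([0.3777, -0.388, 0.0015], 0.86), ([0.3138, -0.2667, -0.0026], 0.64), ([0.4863, 0.0167, 0.0598], 0.63)]
scene peg [([0.5759, -0.0205, 0.0462], 0.88)]
scene fixture [([0.48, 0.0613, -0.0007], 0.95)]
top meter [([0.3766, -0.391, -0.0004], 0.84), ([0.3176, -0.1269, -0.0021], 0.76), ([0.4861, 0.0137, 0.0581], 0.73), ([0.3104, -0.2657, -0.0015], 0.71)]
top peg [([0.5782, -0.0239, 0.0425], 0.86)]
top fixture [([0.4824, 0.0661, 0.0009], 0.71)]
```

View pics/end.png

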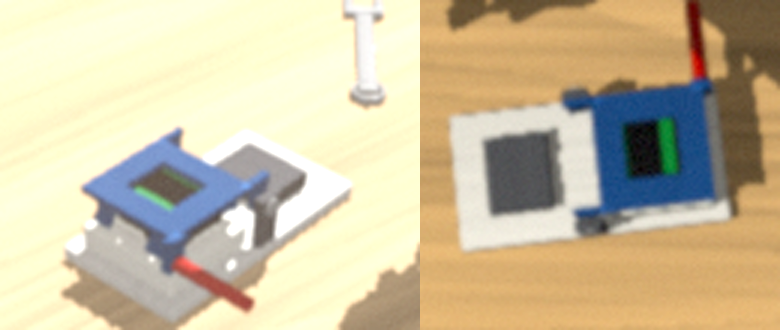

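```bash
python3 -c "
from cell import arm
print(arm.hand_in())"
```

```text
the job is handed in; nothing more can be done
None
```

The meter is face-down in the white nest with the flipper lying fully over it, and the job is handed in. I moved the arm clear of everything first. The clock was at about 17 s of the 58 s allowed, and no verdict was reported.

I seated the blue-screen meter face-up in the flipper pocket and released it. Then I gripped the red peg, swung the flipper over with a check at about 67°, and let go at the end.

**Last checks:**
- **Flipper:** the two cameras put the peg at z 0.046 and 0.043 m, against 0.047 m for fully over. The picture shows the blue plate lying flat over the nest.
- **Meter height:** its back is at z 0.058–0.060 m, against 0.060 m if it is down on the nest floor. That fits it lying flat and face-down, with its rear side visible through the plate window.
- **Meter centring:** about 3 mm off in x and 5 mm off in y, towards the hinge. That is inside the 12 mm limit, with a measurement error of about 4 mm.

**Disagreement:** at the 67° check, the arm's position gave a peg radius about 4 mm too large, with a 16 N pull. I corrected the rest of the arc by 2.5 mm, and the forces at the two later readings were under 11 N.

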